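# Roll the feed roller up into the checker and start the check

## Robot

A 6-joint arm with a two-finger parallel gripper is mounted at the origin on the work surface. World frame = base frame: x ahead of the robot, y to its left, z up, the work surface at z = 0. Lengths are in m, angles in rad, forces in N, time in s.
With the tool pointing down it reaches from about 0.325 to 0.9 m from the base axis. Payload 3.5 kg.
Tool frame: the origin (TCP) lies on the centre line of the jaws, within the pads' length; the fingertips stand arm.finger_overhang ahead of it and the grasp point (between the pads) lies 2 mm behind it (arm.finger_overhang is the distance from the TCP to the fingertips, in m); z points along the fingers, y is the direction in which the jaws open and shut (so a half turn about z gives the same grasp; the last joint's range is limited). The gripper opens to 85 mm and grips with 20 to 120 N. Pads are 22 mm wide; open, the fingers measure 114 mm over their backs; the gripper's body (76 mm by 85 mm) begins 54 mm behind the grasp point. The pads swing forward as they close: fully open they stand 13 mm farther back than shut.
Start: joints at [-1.232, 0.276, -0.026, 1.268, 0, 1.467], TCP at [0.267, -0.565, 0.248] pointing down, gripper open.
Joint ranges: [-3.12, 3.12], [-0.85, 1.88], [-1.08, 1.24], [-1.95, 2.15], [-1.57, 1.53], [-3.14, 3.14]. Speed limits (rad/s): [2.57, 2.57, 3.14, 3.14, 3.14, 3.14].

## Interface

Orientations are given as a rotation vector (axis times angle).
In Python, from rig import arm gives the robot as it stands.
- The arm moves only by the tool apply_moves, never from a script. Its argument "deltas" is a list of rows, each a list of 3 entries, a list of its own where there are three numbers: the shift along the world's x, y, z in m, then the turn, a rotation vector about the world's x, y, z in units of 8 degrees (1.0 is 8 degrees), then the gripper command: -1 is fully open, 1 is shut, values between are in proportion. In form: [[[x, y, z], [ax, ay, az], hand], ...]. A call has exactly 10 rows; each row is the pose to reach, as a shift and turn from the pose commanded when the call began; what a row does not reach only later rows make up. A row lasts 1/8 s, in which the tool goes at most 62.5 mm and 10.7 degrees, less where a joint would pass 70% of its speed; a pose out of reach is approached as far as the arm can. A call with a gripper value outside its range is refused whole. The fingers move at their own pace and stop on an object; the grip force is fixed at half the most. Time passes only in rows, so rows that repeat a pose let the fingers close, or fill a call up. It gives the time, the measured TCP pose, the force and the opening at its end, in the units of the state.
- arm.state(): the state, without advancing time (a new reading comes with each control period).
- arm.get_image(name): name is "side" or "top" or "wrist"; returns a dict with "img" (480x640x3 uint8, red, green, blue), "fx", "fy", "cx", "cy" (pixels), "extrinsics" (4x4, takes a point from camera to world coordinates); the wrist camera has in their place "hand_eye" (4x4, takes a point from camera to tool coordinates, whose origin is the TCP and whose axes are the flange's). Camera axes: x right, y up, looking along -z (the intrinsics and any distortion apply to the point x, -y, -z); pixel columns grow to the right and rows downward; lengths in m; the calibration is good to about 2 mm. A picture is of the moment at which its call begins: read the wrist's pose just before it. There is no depth.
- arm.close_job(): hands the job in, once; it reports no verdict.
The state is a dict: "clock": time; "qpos": joint angles; "dq": joint speeds; "tau": joint torques, N m; "eef_pos": TCP position; "eef_rot": TCP orientation; "force": force on the tool from outside, world axes, zero at the start; "wrist_torque": the same for the moment, N m; "opening": opening from 0.0 (shut) to 1.0 (fully open).
Only numpy, scipy, OpenCV 4.12 (cv2) and the standard library are available. Lean on these libraries where they do the work, as an engineer would, in place of code of your own. Each camera call takes 0.05 s, during which the arm holds its last target.

## Task

Push the blue feed roller up the ramp of the roller checker with your fingertips, slowly and gently and without letting it run away or roll back, until it drops into the pocket against the stop at the top; do not pinch or lift it. Then press the green start button on the control box fully down and let go of it. Leave all the other things on the bench where they are.

Things in the scene. Friction and masses are not known exactly. Their poses are not given: they have to be found in the camera images.
- checker: Fixed ramp fixture on the bench, 290 x 130 mm. Origin on the bench under the middle of its ramp; x points level along it towards the top of the ramp, z up. Side rails (inner faces at y = -49 and +49, outer at -57 and +57) stand 12 mm above landing and ramp. At its lower end a level landing from x = -155 to -70, 10 mm above the bench, ending in a rubber lip 5 mm high.
- ramp (a point): Middle of the ramp's crest edge, 27 mm above the bench, at x = +70 in the checker's frame; its x axis points up along the slope, its z square to it. The flat grey ramp rises 7 degrees from x = -70 (10 mm above the bench) to this crest. Below the crest the roller rolls back unless held.
- seat (a point): Where the roller's centre lies when it is in the dark pocket and touches the stop: x = +87.5 in the checker's frame, 45 mm above the bench. The pocket's floor is 5 to 7 mm below the crest; the roller falls in once its centre has passed the crest, and stays there by itself. The stop is a yellow block with a black rubber face at x = +111.5, back at +129.5, top 64 mm above the bench.
- roller_center (a point): Centre of the loose roller: blue cylinder with steel-coloured ends, 48 diameter, 90 long, about 0.35 kg, lying across the checker with its axis (own y) along the checker's y. It turns about y as it rolls. It starts on the level landing, centre 34 mm above the bench.
- roller: The same roller; origin at its centre.
- start_top (a point): Centre of the top face of the green push button, 30 diameter, on a light grey control box (120 x 85 x 45, fixed). Pressed straight down 6 mm against a spring, about 5 N when fully down; springs back.
- start (a joint): Travel of the green button: 0 up, 0.006 (m) fully down.
- sleeve: Bystander: upright brass tube 40 diameter, 70 high; origin at its foot.
- spool: Bystander: grey spool 56 diameter, 50 high; origin at its foot.
- bottle: Bystander: white bottle 50 diameter, 130 high; origin at its foot.
- core: Bystander: upright dark steel cylinder 42 diameter, 60 high; origin at its foot.
- bin: Bystander: open yellow bin 80 x 110 x 45; origin under its centre.
- driver: Bystander: screwdriver with orange handle lying on the bench.
- meter: Bystander: grey hand meter 140 x 75 x 32 lying on the bench; origin under its centre.
Mind the look-alikes: they are no part of the job. Leave any purple or red look-alike of the roller alone.

How it is judged:
On the way, in this order (a step that is already met when the one before it is completed fails the run):
1. the roller lies in the pocket against the stop (x of roller_center in the frame of checker above 0.082 m and z of roller_center in the frame of checker below 0.049 m and linear speed of roller below 0.03 m/s), for 0.3 s.
2. the green button is pressed down (value of joint start above 0.0045 m).
At the end, for the whole second after the job is handed in: The roller rests in the pocket against the stop (centre within about 5 mm of its seat along the checker, at pocket height, at rest), and the button, having been pressed, is up again (x of roller_center in the frame of checker between 0.082 and 0.093 m and z of roller_center in the frame of checker between 0.04 and 0.049 m and linear speed of roller below 0.02 m/s and value of joint start below 0.002 m); the robot touches nothing.
It fails at once if the roller runs free below the crest: it rolls back or is flicked (untouched by the fingers and faster than 0.18 m/s) (x of roller_center in the frame of checker below 0.062 m and contact force between roller and the fingers below 0.01 N and linear speed of roller above 0.18 m/s).
It fails at once if the roller is lifted (centre more than 38 mm above the plane of the ramp, about 14 mm clear of it) (z of roller_center in the frame of ramp above 0.038 m).
It fails at once if the roller is pinched or pressed hard (over 25 N from the fingers) (contact force between roller and the fingers above 25 N).
It fails at once if the button is pressed before the roller is in the pocket (value of joint start above 0.0025 m and x of roller_center in the frame of checker below 0.078 m).
It fails at once if a bystander is moved more than 20 mm (distance of any of sleeve, spool, bottle, core, bin, driver, meter from where it was at the start of the episode above 0.02 m).
It also fails if it takes over 50 s, if anything falls off the work surface, if the arm or the gripper's body presses on something with over 40 N, if the wrist force passes 120 N, or if a joint passes its speed limit or range.

## Working session

There is one attempt and no reset: what is moved stays moved. The work goes in short steps, Python scripts to look and compute and a tool call to move; the robot and the scene stay as the last step left them, time stands still between calls to the robot, and variables do not carry over. Pictures are saved under pics/ and viewed, and the job is handed in when it is done.

Besides the shell and the picture viewer there is one more tool, called as name(argument=value, ...) on one line, values as JSON. apply_moves: Moves the arm, as the interface text tells. Its arguments: {"type":"object","properties":{"deltas":{"type":"array"}},"required":["deltas"]}

```bash
ls; mkdir -p pics; python3 - <<'E'
from rig import arm
import cv2,numpy as np
s=arm.state()
print(s, arm.finger_overhang)
for n in ["side","top","wrist"]:
    d=arm.get_image(n)
    cv2.imwrite(f"pics/{n}0.png",d["img"][:,:,::-1])
    print(n,{k:(v if not hasattr(v,'shape') else np.round(v,4).tolist()) for k,v in d.items() if k!="img"})
E
```

```text
pics
{'clock': 0.0, 'qpos': array([-1.23241635e+00,  2.77134063e-01, -2.79180562e-02,  1.26801117e+00,
       -3.42318508e-05,  1.46740276e+00]), 'dq': array([ 0.00099279,  0.00089367, -0.00028461, -0.00086441, -0.00098695,
       -0.00091322]), 'tau': array([ 2.99709109e-04, -4.45506048e+01,  2.95202887e+01,  1.63700298e-02,
       -1.23495583e-04, -2.89132089e-06]), 'eef_pos': array([ 0.26694606, -0.56427966,  0.2471415 ]), 'eef_rot': array([-3.06307032e+00, -6.87814717e-01,  4.70487961e-04]), 'force': array([ 0.10688127, -0.19473957,  0.04955041]), 'wrist_torque': array([0.05857231, 0.00899745, 0.03333998]), 'opening': 0.9988782440174906} 0.017
side {'fx': 542.4182315941042, 'fy': 542.4182315941042, 'cx': 317.98433862902635, 'cy': 239.68737965391333, 'extrinsics': [[-0.9963, 0.0379, -0.0772, 0.4403], [-0.0832, -0.654, 0.7519, 1.0475], [-0.022, 0.7556, 0.6547, 0.9427], [0.0, 0.0, 0.0, 1.0]]}
top {'fx': 474.01632768824396, 'fy': 474.01632768824396, 'cx': 319.8516070105797, 'cy': 228.45231785986977, 'extrinsics': [[-0.0145, 0.9945, -0.1041, 0.381], [-0.9999, -0.0135, 0.0103, 0.0492], [0.0089, 0.1042, 0.9945, 1.3238], [0.0, 0.0, 0.0, 1.0]]}
wrist {'fx': 346.0837834443, 'fy': 346.0837834443, 'cx': 319.5962837000678, 'cy': 235.57507848242662, 'hand_eye': [[0.0009, 0.9626, 0.2708, 0.0694], [1.0, -0.0009, -0.0001, -0.0001], [0.0002, 0.2708, -0.9626, -0.126], [0.0, 0.0, 0.0, 1.0]]}
```

View pics/top0.png

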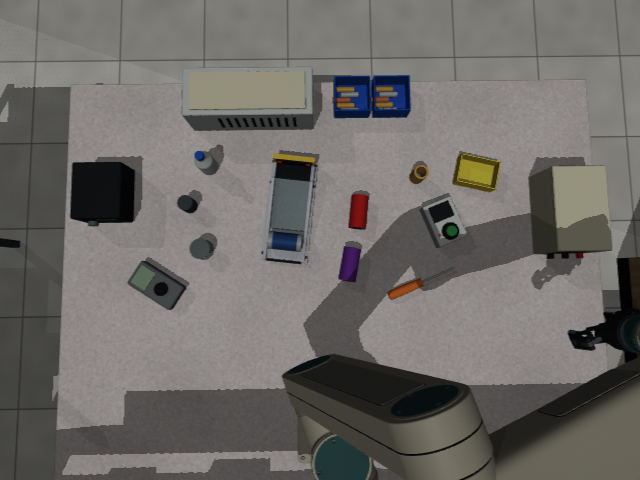

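View pics/side0.png

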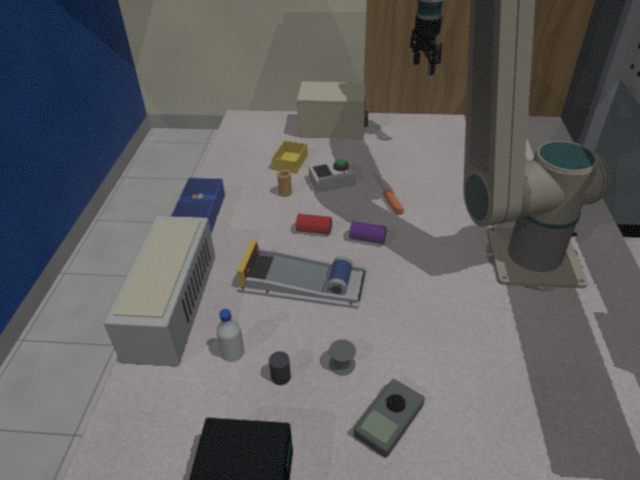

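The top view shows the blue roller in the checker at about (286,241), with the yellow stop at (295,158). The look-alikes are a red cylinder at (359,211) and a purple one at (349,263), both lying on the bench. The green button is at (451,230), and the meter at (157,284) has only a black knob. By the description I choose the blue roller on the ramp fixture. I'll check it in close crops.

```bash
python3 - <<'E'
import cv2,numpy as np
t=cv2.imread("pics/top0.png")
a=cv2.resize(t[140:280,230:370],None,fx=4,fy=4,interpolation=cv2.INTER_CUBIC)
cv2.imwrite("pics/c1.png",a)
b=cv2.resize(t[180:260,400:500],None,fx=6,fy=6,interpolation=cv2.INTER_CUBIC)
cv2.imwrite("pics/c2.png",b)
s=cv2.imread("pics/side0.png")
cv2.imwrite("pics/c3.png",cv2.resize(s[230:310,225:375],None,fx=5,fy=5,interpolation=cv2.INTER_CUBIC))
E
```

```text
(no output)
```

View pics/c1.png

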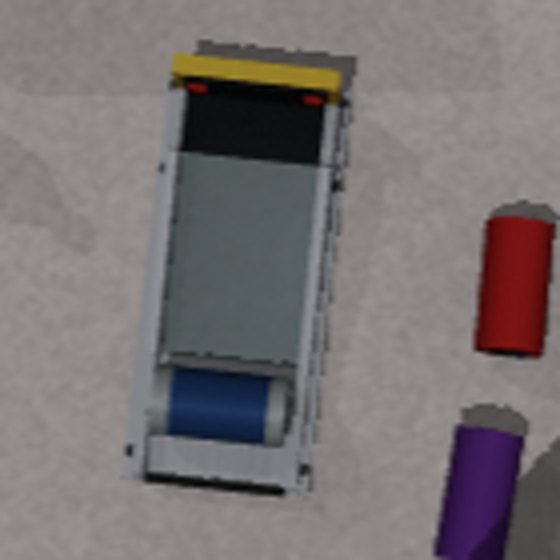

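View pics/c2.png

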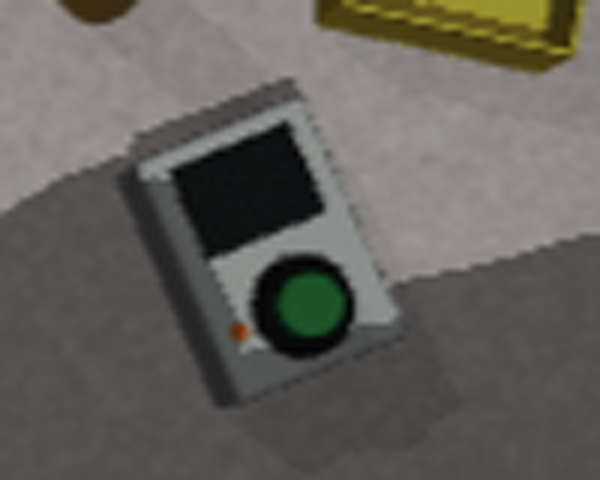

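View pics/c3.png

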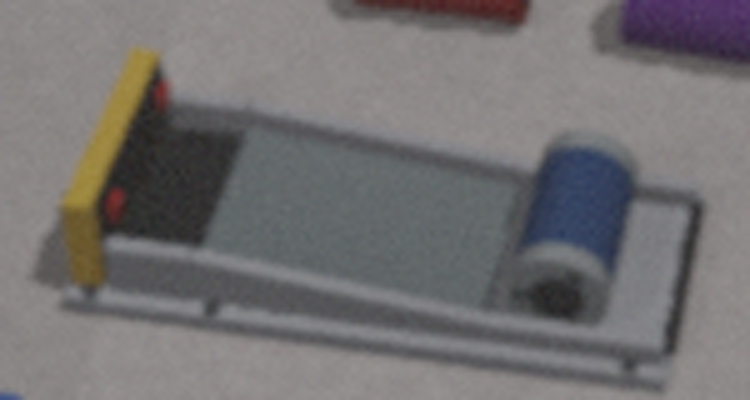

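The crops confirm it: a blue roller with steel ends lies on the landing below the lip, and the fixture has the yellow stop. The green button in its black collar is on the light grey box. Next I'll fit the poses.

```bash
cat > h.py <<'E'
import numpy as np,json
from scipy.optimize import least_squares
CAM={"side":(542.418,317.984,239.687,np.array([[-0.9963,0.0379,-0.0772,0.4403],[-0.0832,-0.654,0.7519,1.0475],[-0.022,0.7556,0.6547,0.9427]])),
"top":(474.016,319.852,228.452,np.array([[-0.0145,0.9945,-0.1041,0.381],[-0.9999,-0.0135,0.0103,0.0492],[0.0089,0.1042,0.9945,1.3238]]))}
def proj(c,p):
    f,cx,cy,E=CAM[c]; q=E[:,:3].T@(np.asarray(p)-E[:,3])
    return np.array([cx+f*q[0]/-q[2],cy-f*q[1]/-q[2]])
def back(c,u,v,z):
    f,cx,cy,E=CAM[c]; d=E[:,:3]@np.array([(u-cx)/f,-(v-cy)/f,-1]); t=(z-E[2,3])/d[2]
    return E[:,3]+t*d
def tri(obs):
    return least_squares(lambda p:np.concatenate([proj(c,p)-np.array(o) for c,o in obs]),[.5,0,.05])
E
python3 - <<'E'
from h import *
T=lambda u,v:("top",(230+(u+.5)/4-.5,140+(v+.5)/4-.5))
S=lambda u,v:("side",(225+(u+.5)/5-.5,230+(v+.5)/5-.5))
F=[((70,49,27),T(177,152)),((70,-49,27),T(323,164)),((-155,49,10),T(147,474)),((-155,-49,10),T(287,487)),
((129.5,57,64),T(175,54)),((129.5,-57,64),T(342,70)),((70,-49,27),S(245,131)),((129.5,-57,64),S(138,50)),((129.5,57,64),S(64,207))]
def P(x,p): 
    c,s=np.cos(x[2]),np.sin(x[2]);p=np.array(p)/1000
    return np.array([x[0]+c*p[0]-s*p[1],x[1]+s*p[0]+c*p[1],p[2]])
def run(F):
    r=least_squares(lambda x:np.concatenate([proj(c,P(x,p))-np.array(o) for p,(c,o) in F]),[.5,.1,-.1],loss='soft_l1')
    print(np.round(r.x,4));return r.x
for G in (F,F[:6],F[6:]): x=run(G)
x=run(F)
for p,(c,o) in F: print(p,c,np.round(proj(c,P(x,p))-o,2))
# roller: silhouette centre in top and side
for c,o in (T(220,405),): 
    w=back(c,*o,.036)
    d=w[:2]-x[:2]; cc,s=np.cos(x[2]),np.sin(x[2]); print("roller",w,cc*d[0]+s*d[1],-s*d[0]+cc*d[1])
# button
u=(400+(312.5)/6-.5,180+(305.5)/6-.5)
for z in (.045,.055,.06): print(z,back("top",*u,z))
for y in (P(x,(-82.5,0,34)),):print(y,proj("top",y),proj("side",y))
import cv2
s=cv2.imread("pics/side0.png");cv2.imwrite("pics/c4.png",cv2.resize(s[130:210,290:410],None,fx=6,fy=6,interpolation=cv2.INTER_CUBIC))
E
```

```text
[ 0.5864  0.1185 -0.115 ]
[ 0.586   0.1182 -0.1161]
[ 0.5873  0.1198 -0.122 ]
[ 0.5864  0.1185 -0.115 ]
(70, 49, 27) top [ 0.83 -0.41]
(70, -49, 27) top [-0.59  0.13]
(-155, 49, 10) top [-0.11 -0.04]
(-155, -49, 10) top [0.14 0.28]
(129.5, 57, 64) top [-0.35 -0.52]
(129.5, -57, 64) top [-0.33 -0.31]
(70, -49, 27) side [ 1.57 -0.42]
(129.5, -57, 64) side [-0.46 -0.14]
(129.5, 57, 64) side [0.29 0.01]
roller [0.48309788 0.13226101 0.036     ] -0.10423416176649238 0.0018542172026089938
0.045 [ 0.50463124 -0.322049    0.045     ]
0.055 [ 0.50366446 -0.3191459   0.055     ]
0.06 [ 0.50318108 -0.31769434  0.06      ]
[0.50447568 0.12792492 0.034     ] [286.17508833 233.08814686] [331.66168662 274.4587099 ]
```

View pics/c4.png

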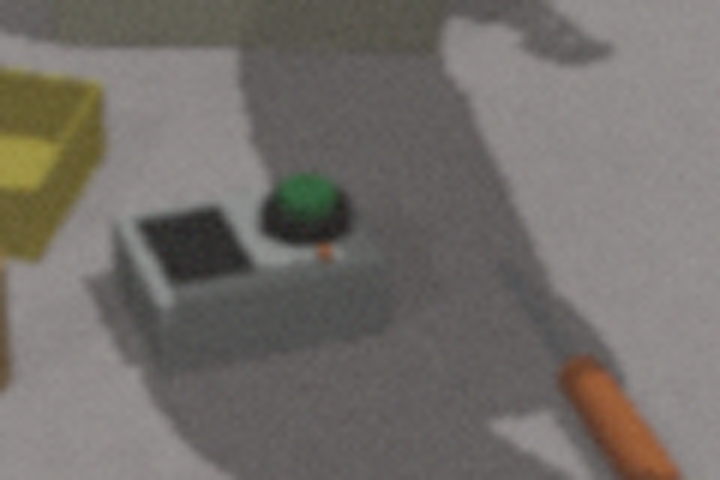

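```bash
cat >> h.py <<'E'
from scipy.spatial.transform import Rotation as R
CK=np.array([.5864,.1185,-.115])
def ck(p,x=CK):
    c,s=np.cos(x[2]),np.sin(x[2]);p=np.array(p)/1000
    return np.array([x[0]+c*p[0]-s*p[1],x[1]+s*p[0]+c*p[1],p[2]])
def inck(w,x=CK):
    c,s=np.cos(x[2]),np.sin(x[2]);d=np.array(w[:2])-x[:2]
    return np.array([c*d[0]+s*d[1],-s*d[0]+c*d[1],w[2]])*1000
def rot(tdeg,yaw=CK[2]):
    # tool x along -checker x, tool z down with tips leaning forward t
    t=np.radians(tdeg);z=np.array([np.sin(t),0,-np.cos(t)]);x=-np.array([np.cos(t),0,np.sin(t)]);y=np.cross(z,x)
    return R.from_euler('z',yaw)*R.from_matrix(np.array([x,y,z]).T)
def tcp_for(Cx,Cz,t,s,gap=0):
    t=np.radians(t);return ck((Cx-gap-35*np.cos(t)-s*np.sin(t),0,Cz-35*np.sin(t)+s*np.cos(t)))
def turn(r0,r1): return (r1*r0.inv()).as_rotvec()/np.radians(8)
def wproj(pose_p,pose_r,d,p):
    H=np.array(d["hand_eye"]);q=R.from_rotvec(pose_r).inv().apply(np.asarray(p)-pose_p)
    q=H[:3,:3].T@(q-H[:3,3]);return np.array([d["cx"]+d["fx"]*q[0]/-q[2],d["cy"]-d["fy"]*q[1]/-q[2]])
def wback(pose_p,pose_r,d,u,v,z):
    H=np.array(d["hand_eye"]);Rm=R.from_rotvec(pose_r);o=pose_p+Rm.apply(H[:3,3])
    dd=Rm.apply(H[:3,:3]@np.array([(u-d["cx"])/d["fx"],-(v-d["cy"])/d["fy"],-1]));return o+dd*(z-o[2])/dd[2]
E
python3 - <<'E'
from h import *
from rig import arm
s=arm.state();r0=R.from_rotvec(s["eef_rot"])
r=tri([("top",(451.6,230.4)),("side",(340.8,161))]);print("button",r.x,r.cost)
print("turn z deg",turn(r0,rot(0)))
r=tri([("top",(284.6,240.9)),("side",(339.5,273))]);print("roller",r.x,inck(r.x))
print(s["eef_pos"])
for gap in (6,0): print(tcp_for(-104,34,10,10,gap))
print(tcp_for(-104,34,10,10,30)-s["eef_pos"])
E
```

```text
button [ 0.50398565 -0.31580605  0.0670196 ] 0.3433506151156119
turn z deg [ 1.12363704e-03 -1.70492843e-02  1.85122141e+01]
roller [0.48424046 0.1317122  0.04353827] [-103.00081211    1.40245927   43.53827037]
[ 0.26702827 -0.56444097  0.24738727]
[0.44116096 0.13527651 0.03777039]
[0.44712133 0.13458803 0.03777039]
[ 0.15029122  0.7024714  -0.20961688]
```

apply_moves(deltas=[[[0.012, 0.045, 0], [0, 0, 1.2], 1], [[0.024, 0.09, 0], [0, 0, 2.4], 1], [[0.036, 0.135, 0], [0, 0, 3.6], 1], [[0.048, 0.18, 0], [0, 0, 4.8], 1], [[0.06, 0.225, 0], [0, 0, 6], 1], [[0.072, 0.27, 0], [0, 0, 7.2], 1], [[0.084, 0.315, 0], [0, 0, 8.4], 1], [[0.096, 0.36, 0], [0, 0, 9.6], 1], [[0.108, 0.405, 0], [0, 0, 10.8], 1], [[0.12, 0.45, 0], [0, 0, 12], 1]])

```text
clock: 1.4
eef_pos: [0.3872, -0.1135, 0.2482]
eef_rot: [1.532, 2.742, 0.0]
force: [0.9, 0.2, 0.5]
opening: 0.002
```

apply_moves(deltas=[[[0.004, 0.035, -0.005], [0, 0, 0.9], 1], [[0.008, 0.07, -0.01], [0, 0, 1.8], 1], [[0.012, 0.105, -0.015], [0, 0, 2.7], 1], [[0.016, 0.14, -0.02], [0, 0, 3.6], 1], [[0.02, 0.175, -0.03], [0, 0, 4.5], 1], [[0.024, 0.21, -0.04], [0, 0, 5.4], 1], [[0.028, 0.24, -0.05], [0, 0, 6.2], 1], [[0.03, 0.25, -0.06], [0, 0, 6.51], 1], [[0.03, 0.25, -0.06], [0, 0, 6.51], 1], [[0.03, 0.25, -0.06], [0, 0, 6.51], 1]])

```text
clock: 2.65
eef_pos: [0.4171, 0.1343, 0.1884]
eef_rot: [-0.184, -3.136, 0.001]
force: [0.4, -0.5, 0.4]
opening: 0.003
```

```bash
python3 - <<'E'
from h import *
from rig import arm
import cv2
s=arm.state();d=arm.get_image("wrist");im=d["img"][:,:,::-1].copy()
cv2.imwrite("pics/w1raw.png",im)
P,r=s["eef_pos"],s["eef_rot"];print(P,r,inck(P),s["force"])
for p in [(-155,49,10),(-155,-49,10),(-70,49,10),(-70,-49,10),(70,49,27),(70,-49,27),(-104,0,58),(-104,45,34),(-104,-45,34)]:
    u=wproj(P,r,d,ck(p));cv2.circle(im,tuple(int(round(float(v))) for v in u),3,(0,0,255),1);print(p,np.round(u,1))
cv2.imwrite("pics/w1.png",im)
E
```

```text
[0.41713913 0.13425618 0.18836857] [-1.83701468e-01 -3.13600920e+00  8.12892926e-04] [-169.95083642   -3.77001453  188.36857436] [ 0.41436127 -0.45485063  0.37837776]
(-155, 49, 10) [376.9 232.6]
(-155, -49, 10) [269.4 232.8]
(-70, 49, 10) [373.  316.4]
(-70, -49, 10) [272.9 316.5]
(70, 49, 27) [370.  445.3]
(70, -49, 27) [275.9 445.4]
(-104, 0, 58) [323.6 308.3]
(-104, 45, 34) [374.1 295.4]
(-104, -45, 34) [272.4 295.5]
```

View pics/w1.png

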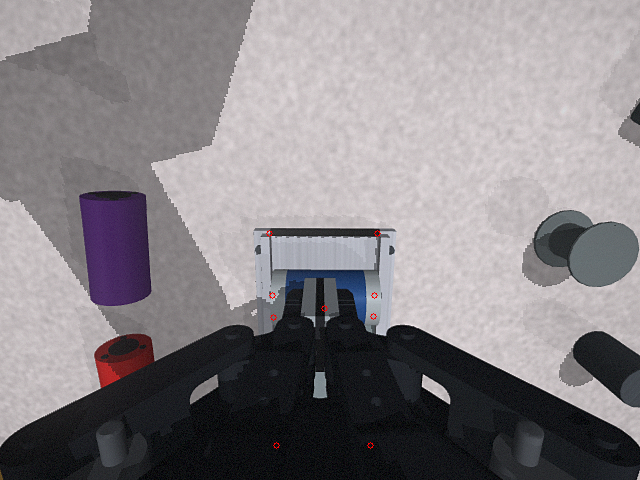

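```bash
python3 - <<'E'
from h import *
from rig import arm
s=arm.state();P=s["eef_pos"];r=R.from_rotvec(s["eef_rot"])
print(turn(r,rot(10)),turn(r,rot(0)))
for z in (100,0): print(tcp_for(-104,34,10,10,6)+[0,0,z/1000]-P)
E
```

```text
[-0.14288302 -1.2389189   0.01597056] [0.00193015 0.00266468 0.01587032]
[ 0.02378585  0.00105226 -0.05083839]
[ 0.02378585  0.00105226 -0.15083839]
```

apply_moves(deltas=[[[0.012, 0.0, -0.03], [-0.07, -0.6, 0.01], 1], [[0.0245, 0.001, -0.06], [-0.14, -1.24, 0.016], 1], [[0.0245, 0.001, -0.085], [-0.14, -1.24, 0.016], 1], [[0.0245, 0.001, -0.1], [-0.14, -1.24, 0.016], 1], [[0.0245, 0.001, -0.115], [-0.14, -1.24, 0.016], 1], [[0.0245, 0.001, -0.125], [-0.14, -1.24, 0.016], 1], [[0.0245, 0.001, -0.135], [-0.14, -1.24, 0.016], 1], [[0.0245, 0.001, -0.142], [-0.14, -1.24, 0.016], 1], [[0.0245, 0.001, -0.147], [-0.14, -1.24, 0.016], 1], [[0.0245, 0.001, -0.147], [-0.14, -1.24, 0.016], 1]])

```text
clock: 3.95
eef_pos: [0.4415, 0.136, 0.041]
eef_rot: [0.168, 2.963, -0.014]
force: [0.8, 0.5, -0.1]
opening: 0.001
```

```bash
cat > look.py <<'E'
import sys
from h import *
from rig import arm
import cv2
n=sys.argv[1]
s=arm.state();P=s["eef_pos"];print(s["clock"],P,"ck",inck(P),"F",s["force"])
for c in ("side","top"):
    im=arm.get_image(c)["img"][:,:,::-1]
    if c=="side": a=cv2.resize(im[190:310,225:375],None,fx=5,fy=5,interpolation=cv2.INTER_CUBIC); cv2.imwrite(f"pics/s{n}.png",a)
    else: a=cv2.resize(im[140:280,230:370],None,fx=4,fy=4,interpolation=cv2.INTER_CUBIC); cv2.imwrite(f"pics/t{n}.png",a)
d=arm.get_image("wrist");cv2.imwrite(f"pics/w{n}.png",d["img"][:,:,::-1])
E
python3 look.py 2
```

```text
3.95 [0.44148464 0.13597869 0.04102299] ck [-145.96378179    0.73467813   41.0229888 ] F [ 0.76944821  0.49154343 -0.05289333]
```

View pics/s2.png

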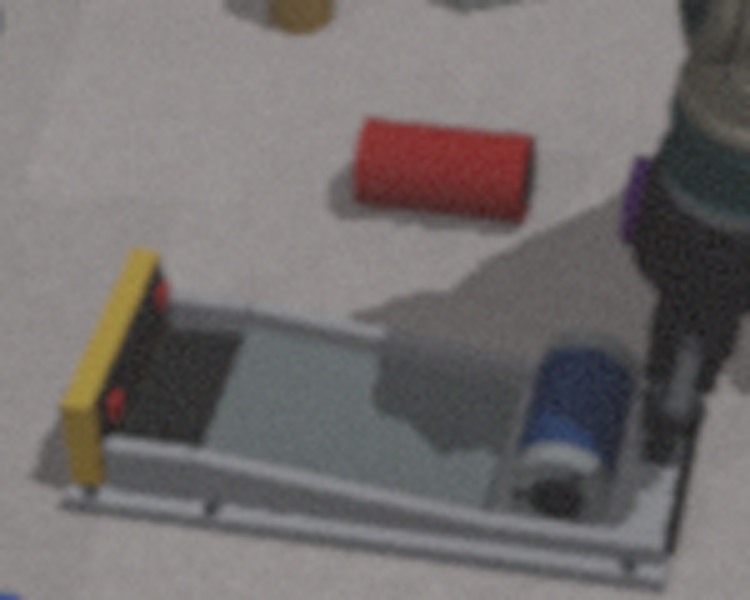

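View pics/w2.png

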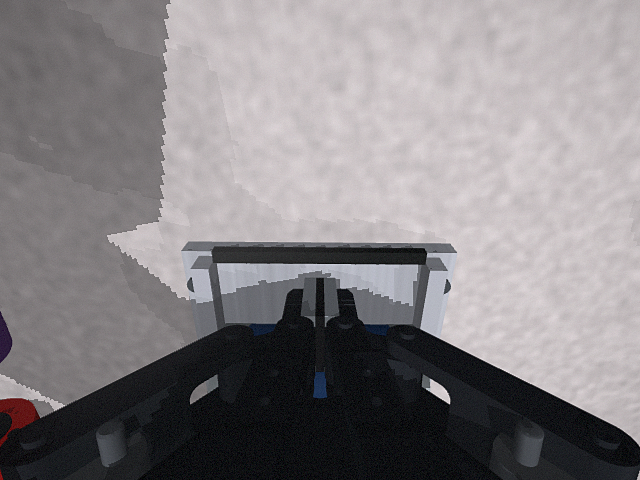

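apply_moves(deltas=[[[0.002, -0.0002, 0], [0, 0, 0], 1], [[0.005, -0.0006, 0], [0, 0, 0], 1], [[0.008, -0.0009, 0], [0, 0, 0], 1], [[0.011, -0.0013, 0], [0, 0, 0], 1], [[0.014, -0.0016, 0], [0, 0, 0], 1], [[0.017, -0.002, 0], [0, 0, 0], 1], [[0.02, -0.0023, 0], [0, 0, 0], 1], [[0.023, -0.0027, 0], [0, 0, 0], 1], [[0.026, -0.003, 0], [0, 0, 0], 1], [[0.029, -0.0034, 0], [0, 0, 0], 1]])

```text
clock: 5.35
eef_pos: [0.4709, 0.1326, 0.0413]
eef_rot: [0.168, 2.963, -0.014]
force: [0.5, -0.1, -0.4]
opening: 0.004
```

```bash
python3 look.py 3
```

```text
5.35 [0.47092878 0.13259311 0.04133057] ck [-116.32564977    0.75007874   41.33056957] F [ 0.46105661 -0.07253567 -0.43521433]
```

View pics/s3.png

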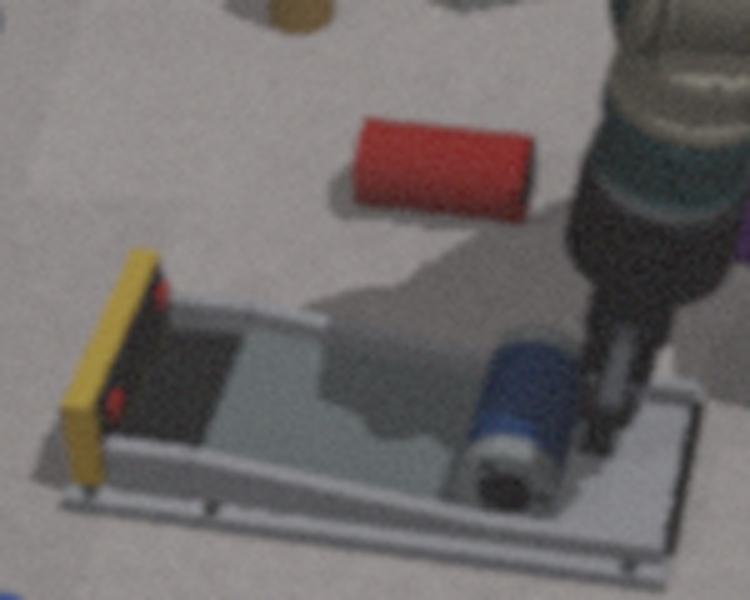

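The roller has rolled with the fingers in contact and is now at the foot of the ramp. Going on up the slope.

apply_moves(deltas=[[[0.004, -0.0005, 0], [0, 0, 0], 1], [[0.008, -0.0009, 0], [0, 0, 0], 1], [[0.012, -0.0014, 0.0004], [0, 0, 0], 1], [[0.016, -0.0018, 0.0009], [0, 0, 0], 1], [[0.02, -0.0023, 0.0014], [0, 0, 0], 1], [[0.024, -0.0028, 0.0019], [0, 0, 0], 1], [[0.028, -0.0032, 0.0024], [0, 0, 0], 1], [[0.032, -0.0037, 0.0029], [0, 0, 0], 1], [[0.036, -0.0042, 0.0034], [0, 0, 0], 1], [[0.04, -0.0046, 0.0039], [0, 0, 0], 1]])

```text
clock: 6.75
eef_pos: [0.511, 0.128, 0.0452]
eef_rot: [0.168, 2.963, -0.014]
force: [-1.4, -0.0, -0.7]
opening: 0.003
```

```bash
python3 look.py 4
```

```text
6.75 [0.51097446 0.12796724 0.04523381] ck [-76.01367156   0.74987783  45.23381466] F [-1.368328   -0.00603441 -0.66535425]
```

View pics/s4.png

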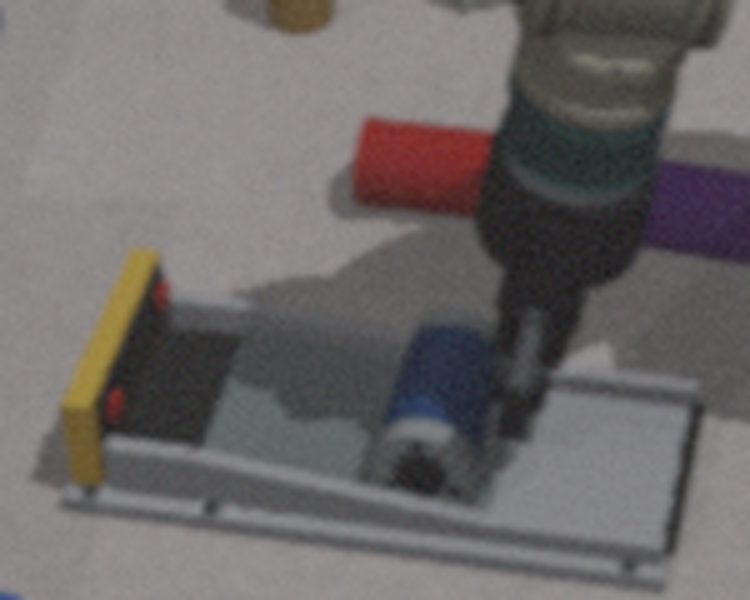

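The roller is on the ramp in contact, with about 1.5 N of force. I'll continue.

apply_moves(deltas=[[[0.004, -0.0005, 0.0005], [0, 0, 0], 1], [[0.008, -0.0009, 0.001], [0, 0, 0], 1], [[0.012, -0.0014, 0.0015], [0, 0, 0], 1], [[0.016, -0.0018, 0.002], [0, 0, 0], 1], [[0.02, -0.0023, 0.0025], [0, 0, 0], 1], [[0.024, -0.0028, 0.003], [0, 0, 0], 1], [[0.028, -0.0032, 0.0035], [0, 0, 0], 1], [[0.032, -0.0037, 0.004], [0, 0, 0], 1], [[0.036, -0.0042, 0.0045], [0, 0, 0], 1], [[0.04, -0.0046, 0.005], [0, 0, 0], 1]])

```text
clock: 8.15
eef_pos: [0.551, 0.1234, 0.0502]
eef_rot: [0.168, 2.963, -0.014]
force: [-0.9, -0.1, 1.0]
opening: 0.003
```

apply_moves(deltas=[[[0.004, -0.0005, 0.0005], [0, 0, 0], 1], [[0.008, -0.0009, 0.001], [0, 0, 0], 1], [[0.012, -0.0014, 0.0015], [0, 0, 0], 1], [[0.016, -0.0018, 0.002], [0, 0, 0], 1], [[0.02, -0.0023, 0.0025], [0, 0, 0], 1], [[0.024, -0.0028, 0.003], [0, 0, 0], 1], [[0.028, -0.0032, 0.0035], [0, 0, 0], 1], [[0.032, -0.0037, 0.004], [0, 0, 0], 1], [[0.036, -0.0042, 0.0045], [0, 0, 0], 1], [[0.04, -0.0046, 0.005], [0, 0, 0], 1]])

```text
clock: 9.4
eef_pos: [0.591, 0.1188, 0.0552]
eef_rot: [0.168, 2.963, -0.014]
force: [-1.3, -0.4, 1.7]
opening: 0.003
```

```bash
python3 look.py 5
```

```text
9.4 [0.59099116 0.11876439 0.05523454] ck [ 4.53049157  0.78946347 55.23453568] F [-1.27191704 -0.36976031  1.69052115]
```

View pics/s5.png

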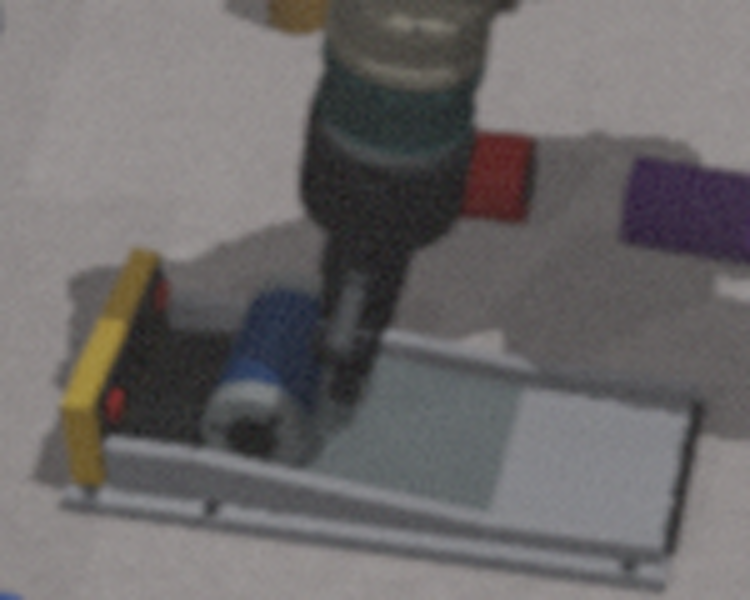

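View pics/t5.png

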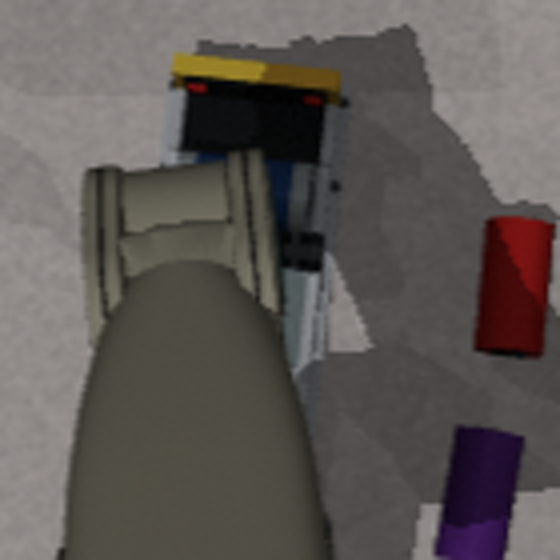

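apply_moves(deltas=[[[0.004, -0.0005, 0.0005], [0, 0, 0], 1], [[0.008, -0.0009, 0.001], [0, 0, 0], 1], [[0.012, -0.0014, 0.0015], [0, 0, 0], 1], [[0.015, -0.0017, 0.0019], [0, 0, 0], 1], [[0.018, -0.0021, 0.0022], [0, 0, 0], 1], [[0.021, -0.0024, 0.0026], [0, 0, 0], 1], [[0.024, -0.0028, 0.003], [0, 0, 0], 1], [[0.027, -0.0031, 0.0033], [0, 0, 0], 1], [[0.03, -0.0035, 0.0035], [0, 0, 0], 1], [[0.033, -0.0038, 0.0035], [0, 0, 0], 1]])

```text
clock: 10.8
eef_pos: [0.6244, 0.115, 0.0589]
eef_rot: [0.168, 2.962, -0.014]
force: [0.5, -0.7, -0.6]
opening: -0.001
```

```bash
python3 look.py 6
```

```text
10.8 [0.6244301  0.11496071 0.05891761] ck [38.18502476  0.84791313 58.91760991] F [ 0.47063193 -0.70951002 -0.58926351]
```

View pics/s6.png

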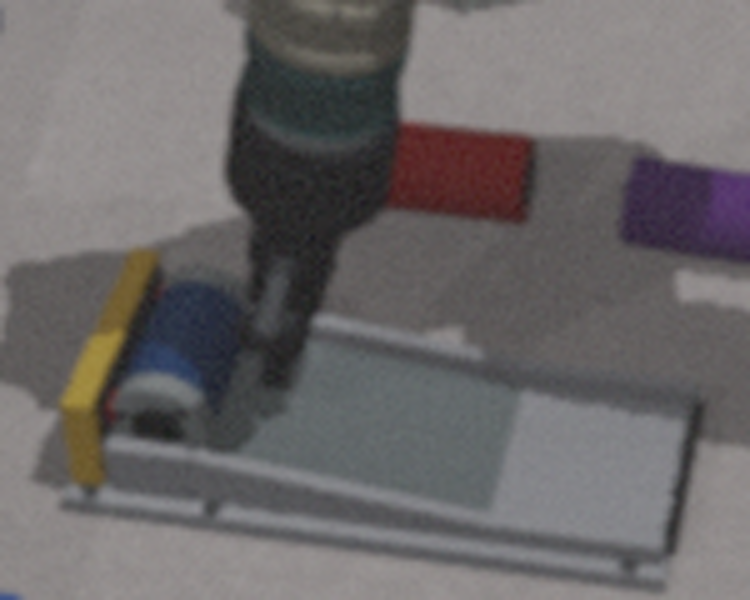

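The roller appears to have dropped in against the stop. I'll back off and rise before checking.

apply_moves(deltas=[[[-0.005, 0.0006, 0], [0, 0, 0], 1], [[-0.012, 0.0014, 0.003], [0, 0, 0], 1], [[-0.02, 0.0023, 0.015], [0, 0, 0], 1], [[-0.03, 0.0035, 0.035], [0, 0, 0], 1], [[-0.045, 0.0, 0.06], [0, 0, 0], 1], [[-0.06, -0.02, 0.09], [0, 0, 0], 1], [[-0.08, -0.06, 0.12], [0, 0, 0], 1], [[-0.1, -0.1, 0.14], [0, 0, 0], 1], [[-0.1, -0.15, 0.14], [0, 0, 0], 1], [[-0.1, -0.2, 0.14], [0, 0, 0], 1]])

```text
clock: 12.2
eef_pos: [0.5233, -0.0861, 0.2005]
eef_rot: [0.166, 2.96, -0.015]
force: [0.3, 0.4, -0.2]
opening: -0.001
```

```bash
python3 look.py 7; python3 - <<'E'
from h import *
from rig import arm
s=arm.state();P=s["eef_pos"];r=R.from_rotvec(s["eef_rot"])
print(turn(r,rot(0)),np.array([.504,-.316,.12])-P, turn(r,rot(0,0)))
for q in ((87.5,0,45),(87.5,45,45),(87.5,-45,45)):
  for c,(a,b,k) in {"side":(225,190,5),"top":(230,140,4)}.items():
    u=proj(c,ck(q));print(q,c,(u-[a,b])*k)
E
```

```text
12.2 [ 0.52332724 -0.08609482  0.20053046] ck [ -39.17957391 -210.48081937  200.53046392] F [ 0.25330171  0.3913604  -0.17842407]
[0.14512613 1.2510106  0.01435024] [-0.01949828 -0.22917054 -0.07981183] [0.07303437 1.25799907 0.83585267]
(87.5, 0, 45) side [187.29244259 362.84628178]
(87.5, 0, 45) top [250.33700708 125.5914707 ]
(87.5, 45, 45) side [161.27867583 427.41778117]
(87.5, 45, 45) top [185.12480237 119.00388324]
(87.5, -45, 45) side [212.02143508 301.46385536]
(87.5, -45, 45) top [315.55693723 132.17983856]
```

View pics/s7.png

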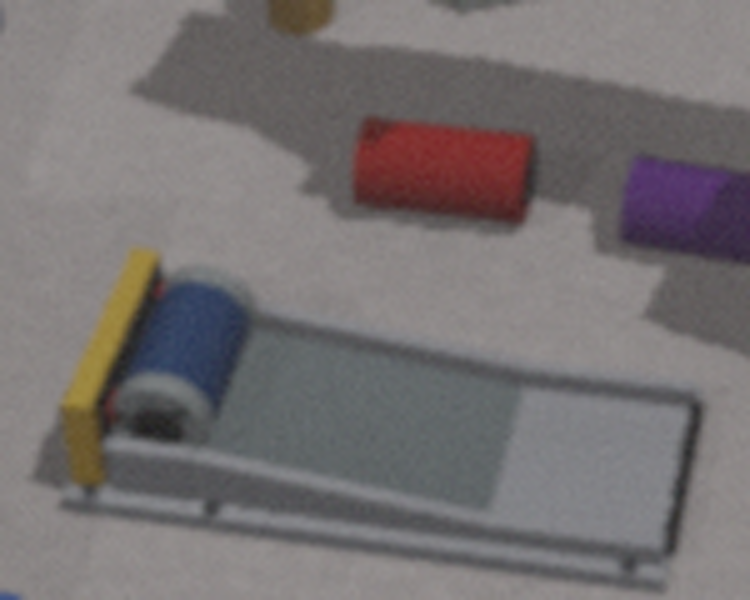

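View pics/t7.png

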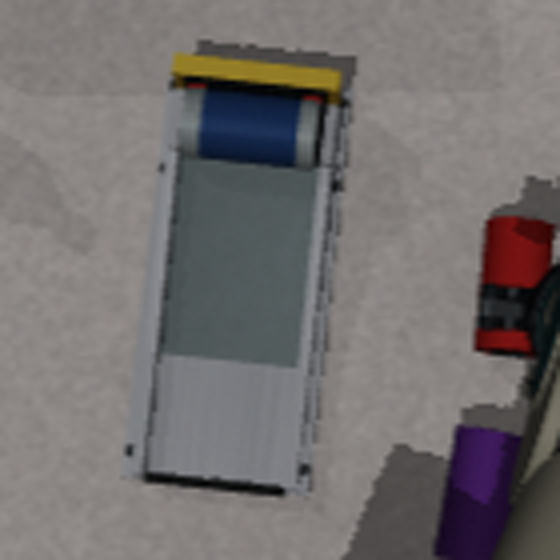

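The roller is seated: its centre shows at about (250,126) in the top crop, where the seat projects to (250,126), and in the side crop it lies against the stop. Next I'll go over the button.

apply_moves(deltas=[[[-0.003, -0.03, 0], [0.02, 0.2, 0], 1], [[-0.006, -0.065, 0], [0.05, 0.5, 0], 1], [[-0.009, -0.1, 0], [0.08, 0.8, 0.01], 1], [[-0.012, -0.135, 0], [0.12, 1.1, 0.01], 1], [[-0.015, -0.17, 0], [0.145, 1.25, 0.014], 1], [[-0.018, -0.2, -0.02], [0.145, 1.25, 0.014], 1], [[-0.0195, -0.22, -0.04], [0.145, 1.25, 0.014], 1], [[-0.0195, -0.229, -0.06], [0.145, 1.25, 0.014], 1], [[-0.0195, -0.229, -0.07], [0.145, 1.25, 0.014], 1], [[-0.0195, -0.229, -0.07], [0.145, 1.25, 0.014], 1]])

```text
clock: 13.6
eef_pos: [0.5035, -0.3124, 0.1274]
eef_rot: [-0.173, -3.133, -0.005]
force: [0.3, 0.2, -0.8]
opening: -0.004
```

```bash
python3 - <<'E'
from h import *
from rig import arm
import cv2
s=arm.state();P=s["eef_pos"];r=R.from_rotvec(s["eef_rot"]);print(P,s["force"],turn(r,rot(0)))
d=arm.get_image("wrist");im=d["img"][:,:,::-1].copy()
for p in ([.504,-.316,.065],P+[0,0,-.017]):
    u=wproj(P,s["eef_rot"],d,p);print(u);cv2.circle(im,tuple(int(round(float(v))) for v in u),3,(0,0,255),1)
cv2.imwrite("pics/w8.png",im)
im=arm.get_image("side")["img"][:,:,::-1];cv2.imwrite("pics/s8.png",cv2.resize(im[100:210,280:410],None,fx=5,fy=5,interpolation=cv2.INTER_CUBIC))
E
```

```text
[ 0.50346006 -0.31235446  0.1274172 ] [ 0.29554396  0.17505413 -0.80045535] [-0.02333762 -0.02540326 -0.03387202]
[312.09009187 262.68856226]
[318.22353489 295.35645302]
```

View pics/w8.png

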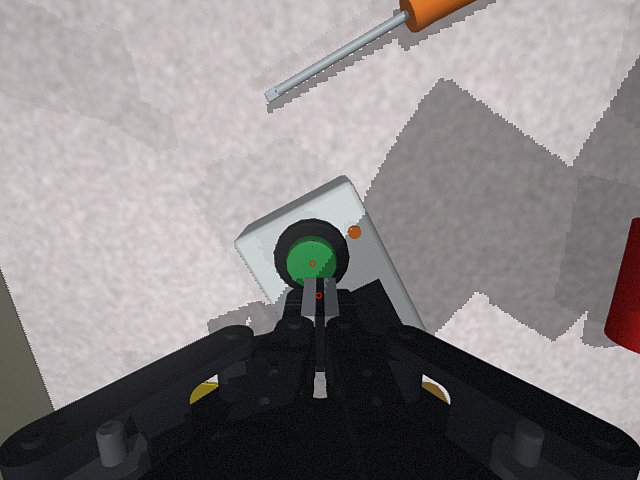

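View pics/s8.png

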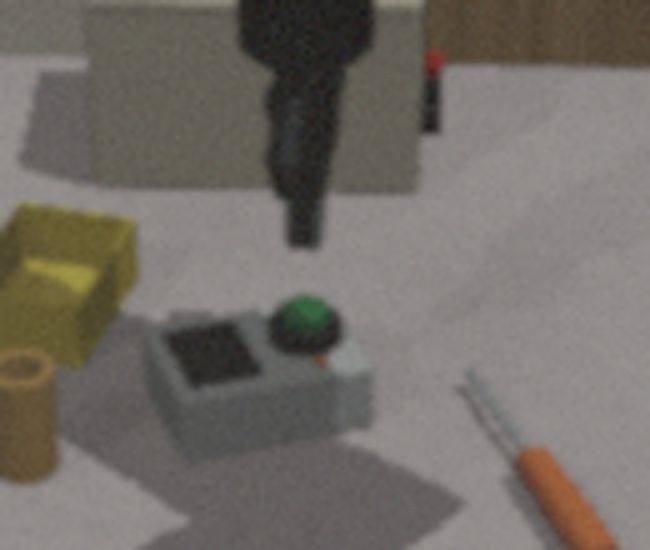

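The wrist view has the green top centred at about (312,260), against a projected (312,263). The finger pair is aligned with it.

apply_moves(deltas=[[[0.0005, -0.0035, -0.01], [0, 0, 0], 1], [[0.0005, -0.0035, -0.02], [0, 0, 0], 1], [[0.0005, -0.0035, -0.027], [0, 0, 0], 1], [[0.0005, -0.0035, -0.032], [0, 0, 0], 1], [[0.0005, -0.0035, -0.036], [0, 0, 0], 1], [[0.0005, -0.0035, -0.039], [0, 0, 0], 1], [[0.0005, -0.0035, -0.041], [0, 0, 0], 1], [[0.0005, -0.0035, -0.043], [0, 0, 0], 1], [[0.0005, -0.0035, -0.044], [0, 0, 0], 1], [[0.0005, -0.0035, -0.044], [0, 0, 0], 1]])

```text
clock: 14.95
eef_pos: [0.5047, -0.3175, 0.0847]
eef_rot: [-0.174, -3.135, -0.002]
force: [0.2, 0.6, -0.3]
opening: 0.003
```

apply_moves(deltas=[[[0, 0.001, -0.001], [0, 0, 0], 1], [[0, 0.001, -0.002], [0, 0, 0], 1], [[0, 0.001, -0.003], [0, 0, 0], 1], [[0, 0.001, -0.004], [0, 0, 0], 1], [[0, 0.001, -0.005], [0, 0, 0], 1], [[0, 0.001, -0.006], [0, 0, 0], 1], [[0, 0.001, -0.006], [0, 0, 0], 1], [[0, 0.001, -0.006], [0, 0, 0], 1], [[0, 0.001, -0.006], [0, 0, 0], 1], [[0, 0.001, -0.006], [0, 0, 0], 1]])

```text
clock: 16.2
eef_pos: [0.5049, -0.3167, 0.0788]
eef_rot: [-0.175, -3.136, -0.001]
force: [-0.4, -0.5, 4.6]
opening: 0.003
```

```bash
python3 - <<'E'
from rig import arm
import cv2
print(arm.state()["eef_pos"],arm.state()["force"])
im=arm.get_image("side")["img"][:,:,::-1];cv2.imwrite("pics/s9.png",cv2.resize(im[100:210,280:410],None,fx=5,fy=5,interpolation=cv2.INTER_CUBIC))
E
```

```text
[ 0.50489589 -0.31668567  0.07884327] [-0.41027205 -0.47221966  4.62971089]
```

View pics/s9.png

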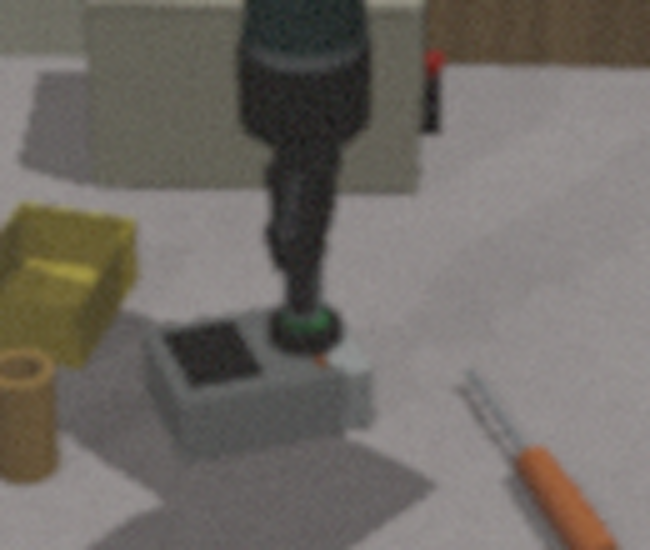

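The button is going down at 4.6 N. I'll press slowly until the force shows the end stop.

apply_moves(deltas=[[[0, 0, -0.0003], [0, 0, 0], 1], [[0, 0, -0.0006], [0, 0, 0], 1], [[0, 0, -0.0009], [0, 0, 0], 1], [[0, 0, -0.0012], [0, 0, 0], 1], [[0, 0, -0.0015], [0, 0, 0], 1], [[0, 0, -0.0015], [0, 0, 0], 1], [[0, 0, -0.0015], [0, 0, 0], 1], [[0, 0, -0.0015], [0, 0, 0], 1], [[0, 0, -0.0015], [0, 0, 0], 1], [[0, 0, -0.0015], [0, 0, 0], 1]])

```text
clock: 17.5
eef_pos: [0.5049, -0.3167, 0.078]
eef_rot: [-0.175, -3.136, -0.001]
force: [-0.4, -0.4, 8.2]
opening: -0.001
```

apply_moves(deltas=[[[0, 0, -0.0005], [0, 0, 0], 1], [[0, 0, -0.001], [0, 0, 0], 1], [[0, 0, -0.0015], [0, 0, 0], 1], [[0, 0, -0.0015], [0, 0, 0], 1], [[0, 0, -0.0015], [0, 0, 0], 1], [[0, 0, -0.0015], [0, 0, 0], 1], [[0, 0, -0.0015], [0, 0, 0], 1], [[0, 0, -0.0015], [0, 0, 0], 1], [[0, 0, -0.0015], [0, 0, 0], 1], [[0, 0, -0.0015], [0, 0, 0], 1]])

```text
clock: 18.75
eef_pos: [0.505, -0.3167, 0.0779]
eef_rot: [-0.174, -3.136, -0.0]
force: [-3.6, 1.4, 16.6]
opening: -0.002
```

```bash
python3 - <<'E'
from rig import arm
import cv2
print(arm.state()["eef_pos"],arm.state()["force"])
im=arm.get_image("side")["img"][:,:,::-1];cv2.imwrite("pics/s10.png",cv2.resize(im[145:185,310:370],None,fx=12,fy=12,interpolation=cv2.INTER_CUBIC))
cv2.imwrite("pics/w10.png",arm.get_image("wrist")["img"][:,:,::-1])
E
```

```text
[ 0.50498703 -0.31674424  0.07787044] [-3.58237179  1.35337149 16.59093471]
```

View pics/s10.png

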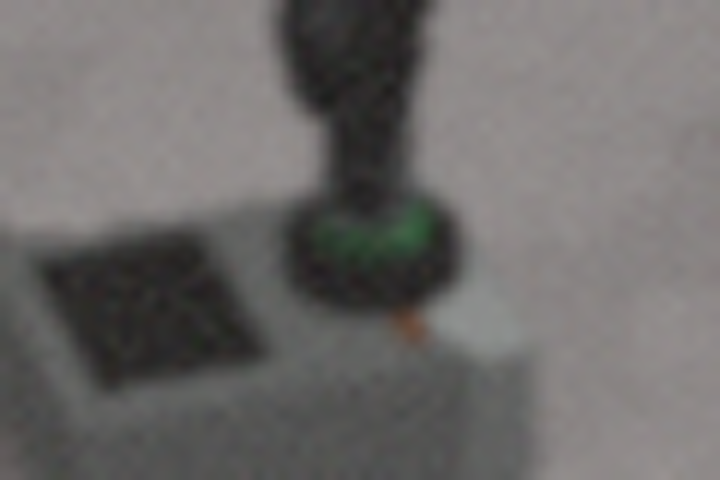

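View pics/w10.png

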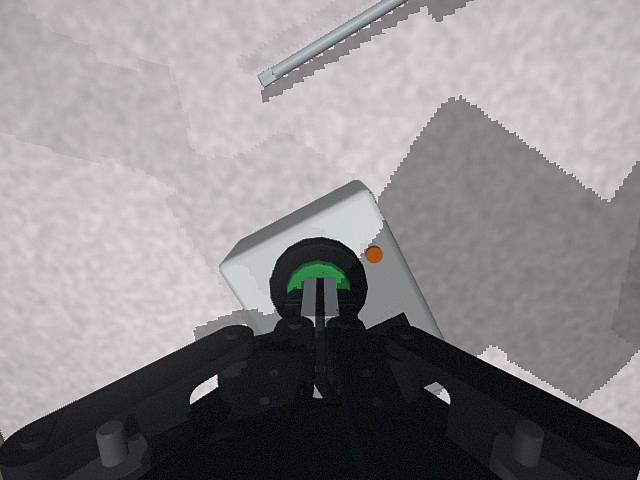

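The fingers sit on the green top, and the stiff stop at TCP z = 0.0779 (16.6 N, no further travel) shows it is fully down. I'll release it and withdraw.

apply_moves(deltas=[[[0, 0, 0.003], [0, 0, 0], 1], [[0, 0, 0.007], [0, 0, 0], 1], [[0, 0, 0.012], [0, 0, 0], 1], [[0, 0, 0.02], [0, 0, 0], 1], [[0, 0, 0.035], [0, 0, 0], 1], [[0, 0, 0.055], [0, 0, 0], 1], [[0, 0, 0.08], [0, 0, 0], 1], [[0, 0, 0.1], [0, 0, 0], 1], [[0, 0, 0.1], [0, 0, 0], 1], [[0, 0, 0.1], [0, 0, 0], 1]])

```text
clock: 20.1
eef_pos: [0.5044, -0.3162, 0.1753]
eef_rot: [-0.174, -3.135, -0.002]
force: [-0.0, -1.4, 0.2]
opening: -0.003
```

```bash
python3 - <<'E'
from rig import arm
import cv2,numpy as np
s=arm.state();print(s["eef_pos"],s["force"],np.abs(s["dq"]).max())
im=arm.get_image("side")["img"][:,:,::-1];cv2.imwrite("pics/s11.png",im)
t=arm.get_image("top")["img"][:,:,::-1];cv2.imwrite("pics/t11.png",t)
a=cv2.resize(im[145:185,310:370],(600,400),interpolation=cv2.INTER_CUBIC);cv2.imwrite("pics/s11b.png",a)
E
```

```text
[ 0.50435766 -0.31616458  0.17530706] [-0.04829128 -1.36610491  0.22016041] 0.015436280476783559
```

View pics/s11.png

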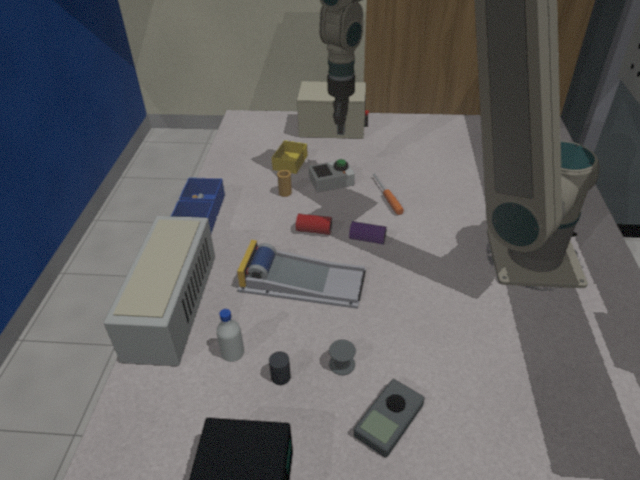

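View pics/t11.png

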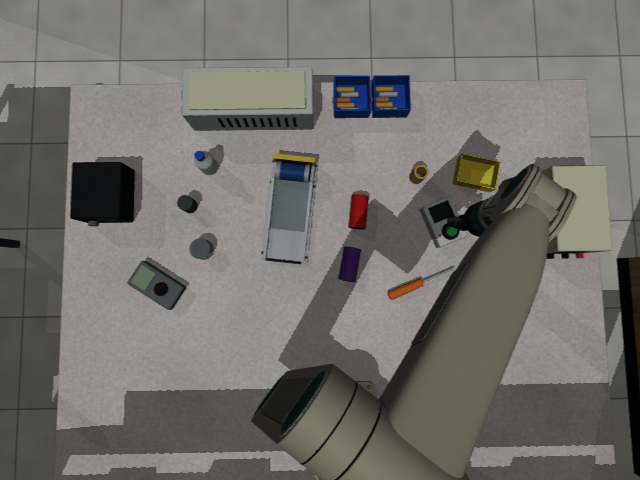

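View pics/s11b.png

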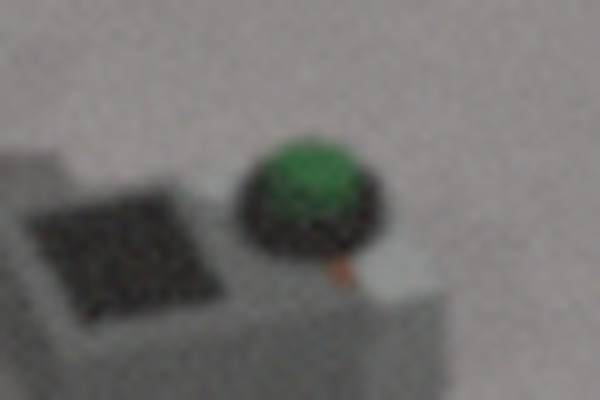

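The button is back up, the roller is in the pocket at (292,171) in the top view, and all the bystanders are where they started. The arm is clear.

```bash
python3 -c "
from rig import arm
print(arm.close_job())"
```

```text
the job is handed in; nothing more can be done
None
```

The roller is in the pocket against the stop, the green button has been pressed and is up again, and the job is handed in after about 20 s of robot time. Handing in gave no verdict.

- **Roller:** I pushed it up the ramp with the shut fingertips at about 30 mm/s. Wrist-force readings between moves stayed near 2 N or less, and it dropped in past the crest. With the arm clear, its centre in the top view fell on the projected seat to about a pixel. I checked this with the cameras only, so I have no direct reading of its height or speed.
- **Button:** I pressed it until it met a hard stop at 16.6 N, well above the 5 N spring, with the green top sunk into its collar. After I let go, it stood proud again.
- **Rest of the bench:** In the last pictures the bystanders and the red and purple look-alikes appear where they started. The arm stands about 9 cm above the button, touching nothing.

One thing was unclear: the task text could mean the rubber lip was at the foot of the ramp, but the images show it at the landing's outer end, so the roller never had to cross it. No check failed or disagreed.

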